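Open the ratchet shelf stop and slide the pin tin in

TASK

Make room in the ratchet shelf stop and put the round bridge pin tin away in it, pushing with the fingertips: press the release plate on the sliding jaw down and, with it held down, push the jaw back along its toothed bar, away from the harmonica tray, as far as it goes, then let the plate spring up. Next push the round tin flat along the plank into the gap between the harmonica tray and the jaw until it rests against the bar. Do not lift or tip anything, and leave the tray, the harmonicas and everything else where they are.

Things in the scene. Friction and masses are not known exactly. Their poses are not given: they have to be found in the camera images.
- shelf_stop: Shelf stop fixed to the plank: aluminium bar 350 mm long, 20 wide, 30 high with saw teeth on its far side, a fixed end plate and a sliding jaw. Origin: centre of the bar's underside. y runs along the bar to the fixed plate, x away from the robot, z up. Bay on the -x side; bar face at x = -10 mm. Fixed plate: 46 high, reaching out to x = -90, inner face at y = 153.
- jaw (a joint): How far the jaw has slid back, in m: 0 to 0.105 (at its end stop, fully back). It grows towards the stop's -y, away from the tray. The ratchet lets the jaw move towards the tray but blocks it within 12 mm (the tooth pitch) the other way unless the release plate is down. Sliding it takes 1 to 2 N.
- jaw_face (a point): Middle of the jaw plate's face that looks at the tray, 24 mm above the plank; in the stop's frame x = -50 mm, y = 30 mm minus the jaw travel. The plate is 5 mm thick, 46 mm high and reaches from the bar out to x = -90 mm.
- release (a joint): How far the release plate is pressed down, in m: 0 (up, pawl in the teeth) to 0.010 (bottomed). The pawl is clear of the teeth from 0.005 on. A spring pushes up with 3 N at 0 and 7.5 N at 0.010. Let go with the jaw fully back it returns to 0.
- plate_top (a point): Centre of the top of the grey ribbed release plate on the jaw (43 mm along the bar, 40 mm across), 52 mm above the plank when up; moves down when pressed and along with the jaw. Free above and to the sides; the thumb stop stands behind it (-y), the jaw plate in front (+y) is lower, 46 mm.
- thumb_stop (a point): Centre of the upright ribbed face of the black thumb stop block (41 mm wide, top 78 mm above the plank), part of the jaw, 62 mm above the plank and 24.5 mm from the plate's centre towards the stop's -y. A fingertip holding the plate down can push on this face towards -y to slide the jaw back.
- pin_tin: Plain round aluminium screw-top tin for ukulele bridge pins, 64 mm across and 27 mm high, about 0.1 kg, loose on the plank on the near side of the stop. Origin: centre of its underside.
- harmonica_tray: Grey plastic tray 68 by 116 mm (its y axis is the long way, along the bar) and 18 mm high, loose on the plank in the stop's bay next to the fixed end plate, holding two harmonicas. Origin: centre of its underside.
- harmonica0: Chrome harmonica 102 by 27 by 20 mm in the near half of the tray. Origin: centre of its underside, 2.5 mm above the plank.
- harmonica1: Chrome harmonica 102 by 27 by 20 mm in the far half of the tray. Origin: centre of its underside, 2.5 mm above the plank.
- finger_shaker: Pink silicone finger shaker, 42 mm across and 53 mm high with its finger loop; bystander in front of the tray. Origin: centre of its underside.
- clip_tuner: Black clip-on tuner 34 by 50 by 24 mm; bystander beyond the bar. Origin: its underside.
- string_box: Flat cardboard string box 90 by 70 by 16 mm; bystander to the right of the tin. Origin: centre of its underside.
- bridge_screwdriver: Screwdriver 150 mm long lying along the bar's far side; bystander. Origin: its underside.
- capo: Dark steel capo about 40 by 75 by 12 mm; bystander beyond the bar. Origin: its underside.
- mug: White mug 80 mm across and 92 mm high; bystander to the left of the stop. Origin: centre of its underside.
Not all that is in view belongs to the job. There is more than one size of the pin_tin; the one meant has the size given above.

How it is judged:
On the way, in this order (a step that is already met when the one before it is completed fails the run):
1. the release plate is pressed down, the jaw not yet back (value of joint release above 0.004 m and value of joint jaw below 0.05 m), for 0.1 s.
2. the jaw is fully back (value of joint jaw above 0.099 m), for 0.1 s.
3. the release plate is let go and the tin is in the gap against the bar (value of joint release below 0.002 m and x of pin_tin in the frame of shelf_stop between -0.052 and -0.03 m and y of pin_tin in the frame of shelf_stop between -0.048 and 0.012 m), for 0.1 s.
At the end, for the whole second after the job is handed in: The jaw is within 6 mm of fully back with its release plate up; the tin stands flat and at rest on the plank, in the gap between tray and jaw, within 10 mm of touching the bar; the tray is within 15 mm of where it was (all of step 3 and value of joint jaw above 0.099 m and height (world z) of pin_tin below 0.004 m and angle between pin_tin's own z axis and vertical below 0.1 rad and linear speed of pin_tin below 0.01 m/s and distance of harmonica_tray from where it was at the start of the episode below 0.015 m).
It fails at once if the tin is lifted off the plank or tipped (height (world z) of pin_tin above 0.01 m or angle between pin_tin's own z axis and vertical above 0.35 rad).
It fails at once if the tray or a harmonica is lifted or pushed out of its place (distance of any of harmonica_tray, harmonica0, harmonica1 from where it was at the start of the episode above 0.02 m or height (world z) of harmonica_tray above 0.01 m).
It fails at once if a bystander is moved, lifted or knocked over (distance of any of finger_shaker, clip_tuner, string_box, bridge_screwdriver, capo, mug from where it was at the start of the episode above 0.025 m).
It also fails if it takes over 46 s, if anything falls off the work surface, if the arm or the gripper's body presses on something with over 40 N, if the wrist force passes 120 N, or if a joint passes its speed limit or range.

ROBOT

A 6-joint arm with a two-finger parallel gripper is mounted at the origin on the work surface. World frame = base frame: x ahead of the robot, y to its left, z up, the work surface at z = 0. Lengths are in m, angles in rad, forces in N, time in s.
With the tool pointing down it reaches from about 0.25 to 0.775 m from the base axis. Payload 4 kg.
Tool frame: the origin (TCP) lies at the very end of the fingers, on their centre line; the grasp point (between the pads) lies 19 mm behind it (robot.pinch_z is the distance from the TCP to the grasp point, in m); z points along the fingers, y is the line along which they close (so a half turn about z gives the same grasp; the last joint's range is limited). The gripper opens to 94 mm and grips with 3 to 60 N. Pads are 16 mm wide; open, the fingers measure 119 mm over their backs; the gripper's body (75 mm by 177 mm) begins 78 mm behind the grasp point.
Start: joints at [1.1, 0.087, 1.371, -0, 1.684, -0.103], TCP at [0.198, 0.513, 0.206] pointing down, gripper open.
Joint ranges: [-3.1, 3.1], [-0.76, 2.03], [0.27, 2.55], [-1.08, 4.22], [0.17, 2.65], [-2.57, 2.57]. Speed limits (rad/s): [2.79, 2.79, 3.14, 3.14, 3.14, 3.14].

INTERFACE

Orientations are given as [roll, pitch, yaw] about the fixed x, y, z axes, in that order (R = Rz(yaw) Ry(pitch) Rx(roll)).
In Python, from bench import robot gives the robot as it stands.
- The arm moves only by the tool arm_command, never from a script. Its argument "targets" is one flat list of numbers, 7 for each row, row after row: the turn, a rotation vector about the tool's x, y, z in degrees, then the shift along the tool's x, y, z in mm, then the closure, from -1 (fully open) to 1 (shut). In form: [ax, ay, az, x, y, z, hand, ax, ay, az, x, y, z, hand, ...]. A call has 1 to 20 rows; each row is the pose to reach, as a shift and turn from the pose commanded when the call began, along the tool's axes at that moment; what a row does not reach only later rows make up. A row lasts 1/10 s, in which the tool goes at most 50 mm and 8.59 degrees, less where a joint would pass 70% of its speed; a pose out of reach is approached as far as the arm can. A call with a gripper value outside its range is refused whole. The fingers move at their own pace and stop on an object; the grip force is fixed at half the most. Time passes only in rows, so rows that repeat a pose let the fingers close. It gives the time, the measured TCP pose, the force, the opening and the grip force at its end, in the units of the state.
- robot.get_obs(): the state, without advancing time (a new reading comes with each control period).
- robot.snapshot(name): name is "scene" or "top"; returns a dict with "color" (480x640x3 uint8, red, green, blue), "range_z" (480x640 float32, m along the optical axis (not along the pixel's ray), 0 where there is no reading), "fx", "fy", "cx", "cy" (pixels), "dist_coeffs" ([k1, k2, p1, p2, k3] as OpenCV has them; the pictures are not rectified), "T" (4x4, takes a point from camera to world coordinates). Camera axes: x right, y down, z forward; pixel columns grow to the right and rows downward; lengths in m; the calibration is good to about 2 mm. A picture is of the moment at which its call begins.
- robot.close_job(): hands the job in; it is judged then, once.
The state is a dict: "time": time; "joint_positions": joint angles; "qvel": joint speeds; "joint_torque": joint torques, N m; "tool_pos": TCP position; "ee_rot": TCP orientation; "wrist_force": force on the tool from outside, world axes, zero at the start; "wrist_torque": the same for the moment, N m; "width": finger opening in m; "finger_force": force on a finger pad.
Only numpy, scipy, OpenCV 4.12 (cv2) and the standard library are available. Lean on these libraries where they do the work, as an engineer would, in place of code of your own. Each camera call takes 0.05 s, during which the arm holds its last target. There are 200 camera calls.

## Working session

There is one attempt and no reset: what is moved stays moved. The work goes in short steps, Python scripts to look and compute and a tool call to move; the robot and the scene stay as the last step left them, time stands still between calls to the robot, and variables do not carry over. Pictures are saved under pics/ and viewed, at most 10 in all, crops included, and the job is handed in when it is done.

Besides the shell and the picture viewer there is one more tool, called after "Emit:" in YAML: its name, and indented under it one key for each argument. arm_command: Moves the arm, as the interface text tells. Its arguments: {"type":"object","properties":{"targets":{"type":"array"}},"required":["targets"]}

```bash
mkdir -p pics
cat > h.py <<'E'
import numpy as np, cv2, pickle
from bench import robot
def snap(n,out):
    s=robot.snapshot(n); pickle.dump(s,open(out+'.pkl','wb')); cv2.imwrite('pics/'+out+'.png',s['color'][:,:,::-1]); return s
def pt(s,u,v,z=None):
    K=np.array([[s['fx'],0,s['cx']],[0,s['fy'],s['cy']],[0,0,1]])
    x,y=cv2.undistortPoints(np.array([[[u,v]]],float),K,np.array(s['dist_coeffs']))[0,0]
    T=np.array(s['T']); r=T[:3,:3]@[x,y,1]; o=T[:3,3]
    if z is not None: return o+r*(z-o[2])/r[2]
    d=np.median(s['range_z'][int(v)-1:int(v)+2,int(u)-1:int(u)+2]); return o+r*d
E
python3 - <<'E'
from h import *
for n in('scene','top'):
    s=snap(n,n+'1'); print(n,np.round(s['T'],3).tolist())
o=robot.get_obs();print(o['time'],o['tool_pos'],o['ee_rot'],o['width'])
E
```

```text
scene [[-0.417, 0.774, -0.477, 0.904], [0.909, 0.358, -0.215, 0.25], [0.004, -0.523, -0.852, 0.675], [0.0, 0.0, 0.0, 1.0]]
top [[0.011, -0.997, 0.073, 0.503], [-1.0, -0.012, -0.006, 0.087], [0.007, -0.073, -0.997, 0.882], [0.0, 0.0, 0.0, 1.0]]
0.1 [0.19754473 0.51277921 0.20444153] [-3.13964686e+00 -1.84737057e-04  2.77381233e+00] 0.0935871659534174
```

View pics/top1.png

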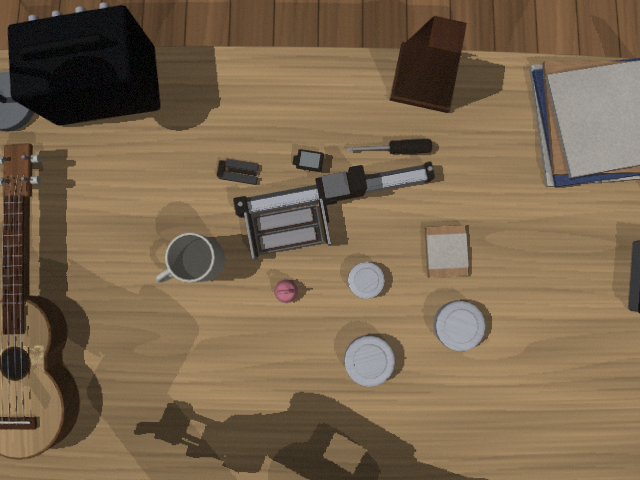

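View pics/scene1.png

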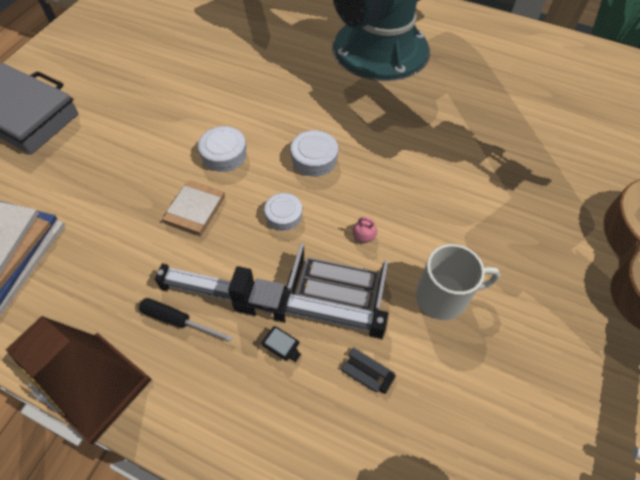

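The top view shows the stop from (240,205) to (430,172), with the jaw's release plate near (336,186), the thumb stop near (357,181) and the tray near (288,228). The small tin is at (367,280), and the two larger tins are decoys.

Run:
```python
from h import *
s=pickle.load(open('top1.pkl','rb'))
c=s['color'][130:320,220:480,::-1]; cv2.imwrite('pics/c1.png',cv2.resize(c,None,fx=3,fy=3,interpolation=cv2.INTER_CUBIC))
for n,u,v in [('tin',367,280),('tin2',460,325),('tin3',370,360),('plate',336,186),('thumb',357,181),('barR',405,178),('barL',280,199),('wood',400,300)]: print(n,np.round(pt(s,u,v),4))
```

```text
tin [0.4978 0.006  0.0274]
tin2 [ 0.4225 -0.153   0.0362]
tin3 [0.3627 0.0007 0.0359]
plate [0.6559 0.0617 0.0535]
thumb [0.66   0.028  0.0787]
barR [ 0.6758 -0.0593  0.0315]
barL [0.6362 0.1579 0.0303]
wood [ 0.4628 -0.0555  0.0007]
```

View pics/c1.png

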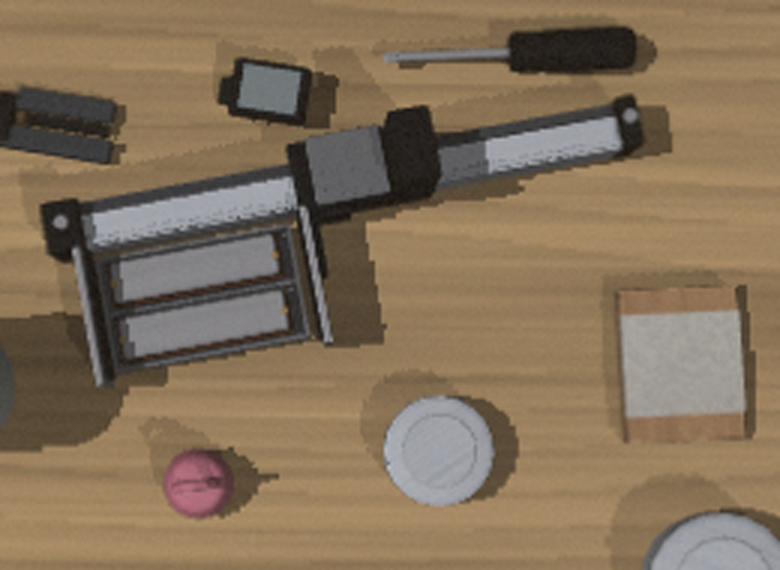

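Run:
```python
from h import *
s=pickle.load(open('top1.pkl','rb'))
f=lambda u,v,z: np.round(pt(s,220+u/3,130+v/3,z),4)
P=[f(*p,.052) for p in [(305,138),(380,126),(390,192),(315,207)]];print('plate',P,np.mean(P,0))
print('capL',f(60,222,.035),'capR',f(630,115,.035))
print('jawplate',f(300,208,.046),f(328,342,.046),'fixed',f(78,250,.046),f(102,384,.046))
a=f(90,249,.03);b=f(294,208,.03);print('bar near edge',a,b,np.degrees(np.arctan2(*(a-b)[[0,1]])))
print('thumb top front',f(386,112,.078),f(398,200,.078),'back',f(430,106,.078),f(438,195,.078))
C=f(439,451,.027);print('tin',C,f(384,451,.027),f(493,451,.027))
# depth-based tin
m=[]
for v in range(255,305):
  for u in range(340,395):
    p=pt(s,u,v)
    if .022<p[2]<.032:m.append(p)
m=np.array(m);print(len(m),m.mean(0),(m.max(0)+m.min(0))/2,np.ptp(m,axis=0))
```

```text
plate [array([0.6731, 0.0861, 0.052 ]), array([0.6805, 0.0437, 0.052 ]), array([0.6428, 0.0378, 0.052 ]), array([0.6337, 0.0801, 0.052 ])] [0.657525 0.061925 0.052   ]
capL [0.626  0.2265 0.035 ] capR [ 0.693  -0.1026  0.035 ]
jawplate [0.634  0.0885 0.046 ] [0.558  0.0718 0.046 ] fixed [0.6085 0.214  0.046 ] [0.5328 0.1988 0.046 ]
bar near edge [0.6112 0.2095 0.03  ] [0.6364 0.092  0.03  ] -12.104747041954415
thumb top front [0.6828 0.0418 0.078 ] [0.6341 0.035  0.078 ] back [0.6865 0.0176 0.078 ] [0.6371 0.0131 0.078 ]
tin [0.4972 0.0071 0.027 ] [0.4969 0.0387 0.027 ] [ 0.4975 -0.024   0.027 ]
1058 [0.49774201 0.00784344 0.02632978] [0.49783757 0.00732128 0.02532973] [0.06226746 0.06275376 0.00628267]
```

Emit:
arm_command:
  targets: [0, 0, 57, -595, -266, 55, 1, 0, 0, 57, -595, -266, 55, 1, 0, 0, 57, -595, -266, 55, 1, 0, 0, 57, -595, -266, 55, 1, 0, 0, 57, -595, -266, 55, 1, 0, 0, 57, -595, -266, 55, 1, 0, 0, 57, -595, -266, 55, 1, 0, 0, 57, -595, -266, 55, 1, 0, 0, 57, -595, -266, 55, 1, 0, 0, 57, -595, -266, 55, 1, 0, 0, 57, -595, -266, 55, 1, 0, 0, 57, -595, -266, 55, 1, 0, 0, 57, -595, -266, 55, 1, 0, 0, 57, -595, -266, 55, 1, 0, 0, 57, -595, -266, 55, 1, 0, 0, 57, -595, -266, 55, 1, 0, 0, 57, -595, -266, 55, 1, 0, 0, 57, -595, -266, 55, 1]

```text
time: 1.9
tool_pos: [0.6567, 0.0526, 0.1514]
ee_rot: [3.141, 0.0, 1.781]
wrist_force: [-0.0, -0.2, 0.9]
width: 0.0006
finger_force: 0.0
```

Emit:
arm_command:
  targets: [0, 0, 0, 0, 0, 40, 1, 0, 0, 0, 0, 0, 75, 1, 0, 0, 0, 0, 0, 85, 1, 0, 0, 0, 0, 0, 85, 1]

```text
time: 2.3
tool_pos: [0.6556, 0.0518, 0.0636]
ee_rot: [-3.137, -0.001, 1.78]
wrist_force: [-1.4, 0.4, -0.5]
width: 0.0002
finger_force: 0.0
```

Run:
```python
from h import *
s=snap('scene','sc2'); c=s['color'][200:350,150:400,::-1]
cv2.imwrite('pics/c2.png',cv2.resize(c,None,fx=3,fy=3,interpolation=cv2.INTER_CUBIC)); print(robot.get_obs()['tool_pos'])
```

```text
[0.65717385 0.05163386 0.06595101]
```

View pics/c2.png

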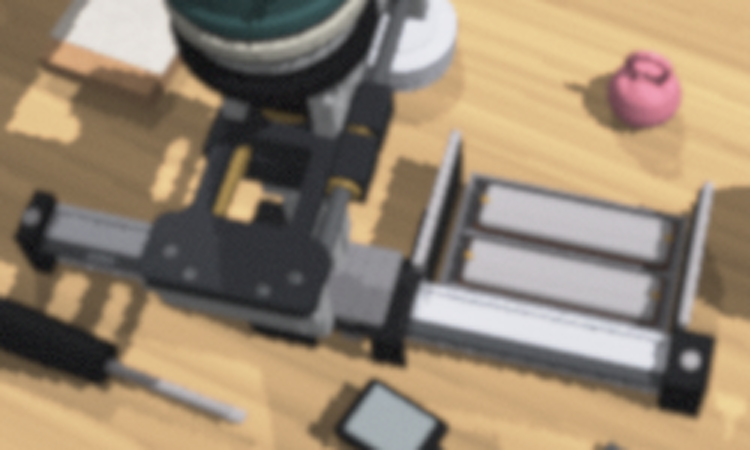

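The gripper hides the plate's rear half. The visible front half at (370,285) shows the fingertips between the jaw plate and the thumb stop, so I'll press now and watch the force.

Emit:
arm_command:
  targets: [0, 0, 0, 0, 0, 8, 1, 0, 0, 0, 0, 0, 14, 1, 0, 0, 0, 0, 0, 18, 1, 0, 0, 0, 0, 0, 21, 1, 0, 0, 0, 0, 0, 21, 1, 0, 0, 0, 0, 0, 21, 1]

```text
time: 2.95
tool_pos: [0.6586, 0.0511, 0.0463]
ee_rot: [3.138, 0.001, 1.779]
wrist_force: [-0.6, -0.2, 5.8]
width: 0.0003
finger_force: 2.7
```

Emit:
arm_command:
  targets: [0, 0, 0, 0, 0, 2, 1, 0, 0, 0, 0, 0, 3, 1, 0, 0, 0, 0, 0, 3, 1, 0, 0, 0, -3, 0, 3, 1, 0, 0, 0, -6, 0, 3, 1, 0, 0, 0, -10, 0, 3, 1, 0, 0, 0, -14, 0, 3, 1, 0, 0, 0, -18, 0, 3, 1, 0, 0, 0, -18, 0, 3, 1]

```text
time: 3.85
tool_pos: [0.6623, 0.0331, 0.0437]
ee_rot: [3.138, 0.001, 1.779]
wrist_force: [-0.4, -0.1, 6.4]
width: 0.0003
finger_force: 3.3
```

Emit:
arm_command:
  targets: [0, 0, 0, -6, 0, 0, 1, 0, 0, 0, -12, 0, 0, 1, 0, 0, 0, -18, 0, 0, 1, 0, 0, 0, -24, 0, 0, 1, 0, 0, 0, -30, 0, 0, 1, 0, 0, 0, -36, 0, 0, 1, 0, 0, 0, -42, 0, 0, 1, 0, 0, 0, -48, 0, 0, 1, 0, 0, 0, -54, 0, 0, 1, 0, 0, 0, -60, 0, 0, 1, 0, 0, 0, -66, 0, 0, 1, 0, 0, 0, -72, 0, 0, 1, 0, 0, 0, -78, 0, 0, 1, 0, 0, 0, -82, 0, 0, 1, 0, 0, 0, -86, 0, 0, 1, 0, 0, 0, -88, 0, 0, 1]

```text
time: 5.45
tool_pos: [0.6795, -0.0514, 0.0433]
ee_rot: [3.14, -0.003, 1.779]
wrist_force: [-2.0, 5.1, 6.7]
width: 0.0006
finger_force: 3.3
```

Emit:
arm_command:
  targets: [0, 0, 0, -2, 0, 0, 1, 0, 0, 0, -4, 0, 0, 1, 0, 0, 0, -6, 0, 0, 1, 0, 0, 0, -6, 0, 0, 1]

```text
time: 5.85
tool_pos: [0.6801, -0.0533, 0.0432]
ee_rot: [3.14, -0.009, 1.781]
wrist_force: [-3.1, 10.3, 7.7]
width: 0.0001
finger_force: 7.2
```

Emit:
arm_command:
  targets: [0, 0, 0, -5, 0, -5, 1, 0, 0, 0, -4, 0, -15, 1, 0, 0, 0, -2, 0, -35, 1, 0, 0, 0, 0, 0, -75, 1, 0, 0, 0, 0, 0, -110, 1, 0, 0, 0, 0, 0, -110, 1]

```text
time: 6.45
tool_pos: [0.6834, -0.0587, 0.1586]
ee_rot: [3.131, 0.004, 1.779]
wrist_force: [1.0, 0.8, 0.8]
width: 0.0006
finger_force: 0.0
```

Emit:
arm_command:
  targets: [0, 0, 90, 103, -223, 0, 0.15, 0, 0, 90, 103, -223, 0, 0.15, 0, 0, 90, 103, -223, 0, 0.15, 0, 0, 90, 103, -223, 0, 0.15, 0, 0, 90, 103, -223, 0, 0.15, 0, 0, 90, 103, -223, 0, 0.15, 0, 0, 90, 103, -223, 0, 0.15, 0, 0, 90, 103, -223, 0, 0.15, 0, 0, 90, 103, -223, 0, 0.15, 0, 0, 90, 103, -223, 0, 0.15, 0, 0, 90, 103, -223, 0, 0.15, 0, 0, 90, 103, -223, 0, 0.15]

```text
time: 7.65
tool_pos: [0.4402, -0.0038, 0.1503]
ee_rot: [-3.141, 0.002, 0.208]
wrist_force: [0.1, 0.0, 0.5]
width: 0.0402
finger_force: 0.0
```

Run:
```python
from h import *
s=snap('scene','sc3'); c=s['color'][120:370,130:430,::-1]
cv2.imwrite('pics/c3.png',cv2.resize(c,None,fx=2.4,fy=2.4,interpolation=cv2.INTER_CUBIC))
o=robot.get_obs();print(o['tool_pos'],o['ee_rot'],o['width'])
```

```text
[ 0.44037836 -0.00378828  0.15043762] [-3.14085773e+00  1.70383141e-03  2.09525724e-01] 0.039576958036127236
```

View pics/c3.png

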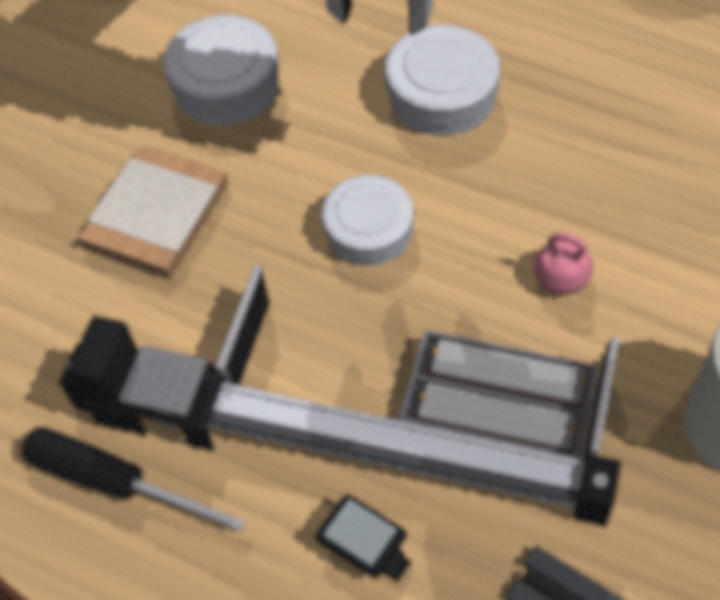

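The jaw is fully back with its plate up at (170,378). The gap is clear, and the small tin at (368,218) is straight in front of it. The fingertips are behind the tin.

Emit:
arm_command:
  targets: [0, 0, 0, 3, 0, 45, 0.15, 0, 0, 0, 3, 0, 90, 0.15, 0, 0, 0, 3, 0, 125, 0.15, 0, 0, 0, 3, 0, 139, 0.15, 0, 0, 0, 3, 0, 139, 0.15, 0, 0, 0, 3, 0, 139, 0.15]

```text
time: 8.3
tool_pos: [0.444, -0.0032, 0.0126]
ee_rot: [-3.141, 0.0, 0.209]
wrist_force: [0.2, -0.4, 0.5]
width: 0.0401
finger_force: 0.0
```

Emit:
arm_command:
  targets: [0, 0, 0, 6, 0, 0, 0.15, 0, 0, 0, 12, 0, 0, 0.15, 0, 0, 0, 17, 0, 0, 0.15, 0, 0, 0, 21, 0, 0, 0.15, 0, 0, 0, 25, 0, 0, 0.15, 0, 0, 0, 30, 0, 0, 0.15, 0, 0, 0, 36, 0, 0, 0.15, 0, 0, 0, 42, 0, 0, 0.15, 0, 0, 0, 49, 0, 0, 0.15, 0, 0, 0, 56, 0, 0, 0.15, 0, 0, 0, 63, 0, 0, 0.15, 0, 0, 0, 70, 0, 0, 0.15, 0, 0, 0, 75, 0, 0, 0.15, 0, 0, 0, 80, 0, 0, 0.15, 0, 0, 0, 80, 0, 0, 0.15]

```text
time: 9.8
tool_pos: [0.5232, 0.0136, 0.0124]
ee_rot: [-3.142, -0.001, 0.208]
wrist_force: [0.5, 1.0, -0.6]
width: 0.0397
finger_force: 0.0
```

Run:
```python
from h import *
s=snap('scene','sc4'); c=s['color'][120:370,130:430,::-1]
cv2.imwrite('pics/c4.png',cv2.resize(c,None,fx=2.4,fy=2.4,interpolation=cv2.INTER_CUBIC))
o=robot.get_obs();print(o['tool_pos'],o['ee_rot'],o['width'])
```

```text
[0.52286872 0.01352814 0.012338  ] [-3.14150875e+00 -1.03705634e-03  2.08268285e-01] 0.03968780883920368
```

View pics/c4.png

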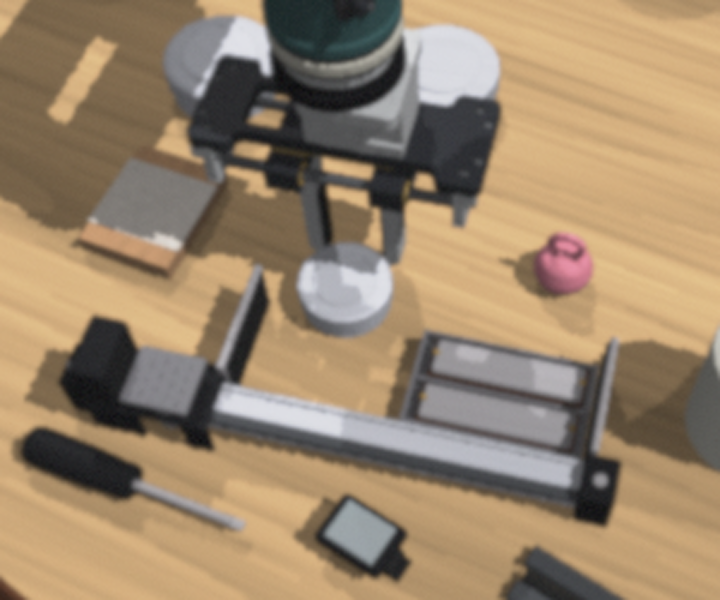

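The tin (345,288) is cradled between the fingers and aligned midway between the jaw plate (245,320) and the tray edge (415,380).

Emit:
arm_command:
  targets: [0, 0, 0, 6, 0, 0, 0.15, 0, 0, 0, 12, 0, 0, 0.15, 0, 0, 0, 18, 0, 0, 0.15, 0, 0, 0, 24, 0, 0, 0.15, 0, 0, 0, 30, 0, 0, 0.15, 0, 0, 0, 36, 0, 0, 0.15, 0, 0, 0, 41, 0, 0, 0.15, 0, 0, 0, 46, 0, 0, 0.15, 0, 0, 0, 50, 0, 0, 0.15, 0, 0, 0, 53, 0, 0, 0.15, 0, 0, 0, 55, 0, 0, 0.15, 0, 0, 0, 55, 0, 0, 0.15]

```text
time: 11.05
tool_pos: [0.5763, 0.0248, 0.0125]
ee_rot: [-3.142, -0.0, 0.208]
wrist_force: [0.4, -0.1, 0.8]
width: 0.04
finger_force: 0.0
```

Emit:
arm_command:
  targets: [0, 0, 0, 1, 0, 0, 0.15, 0, 0, 0, 2, 0, 0, 0.15, 0, 0, 0, 3, 0, 0, 0.15, 0, 0, 0, 4, 0, 0, 0.15, 0, 0, 0, 4, 0, 0, 0.15]

```text
time: 11.55
tool_pos: [0.5801, 0.0256, 0.0125]
ee_rot: [-3.142, -0.0, 0.208]
wrist_force: [0.2, 0.5, 0.1]
width: 0.0402
finger_force: 0.2
```

Emit:
arm_command:
  targets: [0, 0, 0, 1, 0, 0, 0.15, 0, 0, 0, 2, 0, 0, 0.15, 0, 0, 0, 3, 0, 0, 0.15, 0, 0, 0, 4, 0, 0, 0.15, 0, 0, 0, 4, 0, 0, 0.15]

```text
time: 12.05
tool_pos: [0.5833, 0.0263, 0.0124]
ee_rot: [-3.141, 0.001, 0.208]
wrist_force: [-2.7, -0.4, 1.2]
width: 0.0403
finger_force: 1.4
```

Run:
```python
from h import *
s=snap('scene','sc5'); c=s['color'][200:350,150:400,::-1]
cv2.imwrite('pics/c5.png',cv2.resize(c,None,fx=3,fy=3,interpolation=cv2.INTER_CUBIC))
o=robot.get_obs();print(o['tool_pos'],o['wrist_force'])
```

```text
[0.58335365 0.02625801 0.01239994] [-4.30258429 -0.64547858  3.17450177]
```

View pics/c5.png

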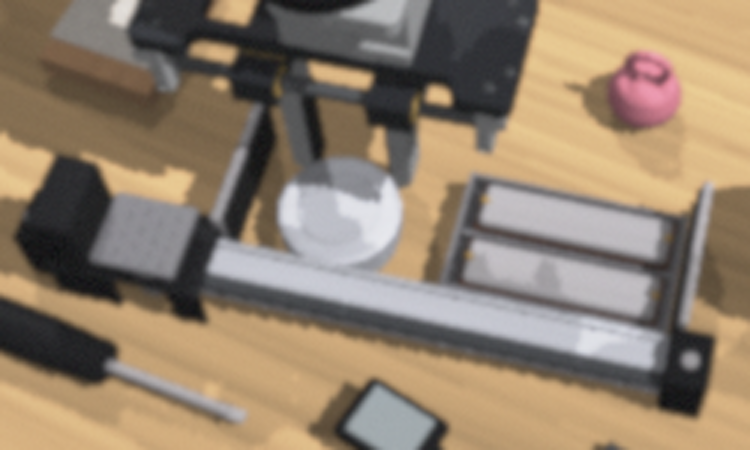

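The tin (340,213) now rests against the bar, with 4 N felt at the wrist, between the jaw and the tray. I'll back off.

Emit:
arm_command:
  targets: [0, 0, 0, -4, 0, 0, 0.15, 0, 0, 0, -12, 0, 0, 0.15, 0, 0, 0, -25, 0, 0, 0.15, 0, 0, 0, -40, 0, 0, 0.15, 0, 0, 0, -50, 0, 0, 0.15, 0, 0, 0, -60, 0, -40, 0.15, 0, 0, 0, -80, 0, -85, 0.15, 0, 0, 0, -110, 0, -120, 0.15, 0, 0, 0, -140, 0, -140, 0.15, 0, 0, 0, -140, 0, -140, 0.15]

```text
time: 13.1
tool_pos: [0.447, -0.0032, 0.157]
ee_rot: [3.138, -0.009, 0.207]
wrist_force: [-0.5, -0.5, -1.0]
width: 0.0399
finger_force: 0.0
```

Run:
```python
from h import *
s=snap('scene','sc6'); c=s['color'][170:370,130:430,::-1]
cv2.imwrite('pics/c6.png',cv2.resize(c,None,fx=2.6,fy=2.6,interpolation=cv2.INTER_CUBIC))
```

```text
(no output)
```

View pics/c6.png

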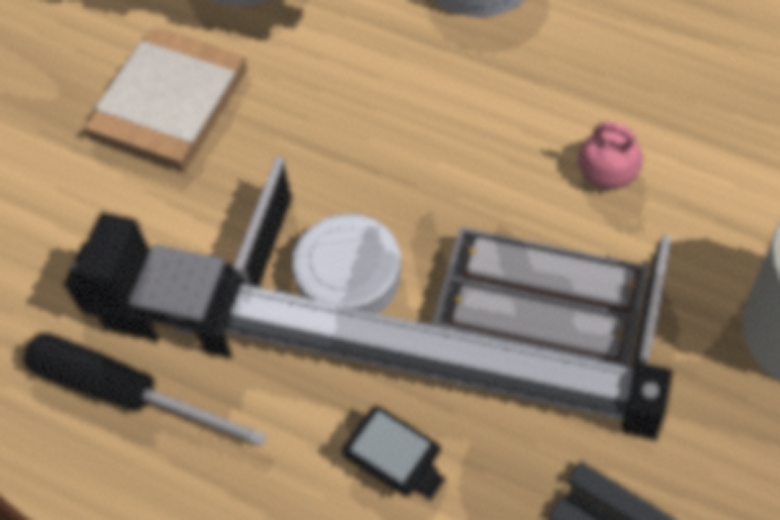

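Run:
```python
from h import *
s=pickle.load(open('sc6.pkl','rb'))
p=pt(s,130+346/2.6,170+255/2.6)
a=np.radians(11.9);d=p[:2]-[.655,.061];x,y=d@[np.cos(a),np.sin(a)],d@[-np.sin(a),np.cos(a)]
print(p,x,y)
if -.06<x<-.03 and -.04<y<.005: print(robot.close_job())
```

```text
[0.61411695 0.03160403 0.02774199] -0.04606600303735828 -0.02033396506916831
the job is handed in; nothing more can be done
None
```

The job is handed in at about 13 s of the 46 s allowed: the jaw is fully back with its release plate up, and the round tin lies flat in the gap against the bar (about x = -46 mm, y = -20 mm in the stop's frame), with the tray and the bystanders in view looking unmoved in the last picture, though the verdict itself was not shown.

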